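# Load the bonding press and hold its plunger down

## Task

Slide the loose wooden end block into the channel of the bonding press, flat on the channel floor with its tongue going in first under the plunger, until its shoulders meet the end stop, and let go of it. Then press the plunger's mushroom knob down 14 mm (two thirds of its travel, until the black ring on the stem meets the guide) so that the spring foot clamps the tongue, keep it there for at least two seconds, and finish still holding it down. Leave the dumbbell, jar and finger trainer where they are.

Things in the scene. Friction and masses are not known exactly. Their poses are not given: they have to be found in the camera images.
- block: Loose plain wooden foot-roller end block, 130 g: body 90 x 40 x 45 mm (x, y, z), a tongue on its +x end. Origin: centre of the body's underside; x towards the tongue, z up. Stands flat on the bench, yaw within 1.9 rad of world x. Grip it across the 40 mm width, about 20 mm behind the origin (x = -20 mm), which leaves the gripper room beside the plunger.
- tongue (a point): Centre of the tongue's end face, 85 mm ahead of the block's origin, 7.5 mm above its underside. The tongue is 20 mm wide, centred, 15 mm thick, level with the block's underside, and sticks out 40 mm (block x = 45 to 85 mm).
- press: Bonding press, fixed. Origin on the bench below the end stop's face; x runs into the press along its channel, within 0.25 rad of world x; z up. Steel base plate x = -160 to 90 mm, 100 mm wide, 6 mm thick: its top is the channel floor. Channel between two aluminium rails, x = -100 to 0, inner faces at y = +-23 mm (3 mm clearance a side), 9 mm wide, tops 15 mm above the bench; open above and at -x.
- stop (a point): Point on the channel floor at the end stop's face (press x = 0, y = 0, 6 mm above the bench). The stop is two posts, x = 0 to 14 mm, 24 mm above the floor, with a 28 mm slot between them for the tongue; the block's shoulders meet their faces.
- head (a point): Centre of the top of the grey guide head, over the tongue's place: press x = 6.5 to 82.5 mm, 44 mm wide, underside 58 and top 80 mm above the bench, on a 50 mm wide column at x = 57.5 to 82.5 mm. As head and foot overhang the tongue's place, set the block down in the channel at least 50 mm short of home, then slide it forward.
- home (a point): Where the block's origin lies when fully home: press x = -45 mm, y = 0, on the channel floor 6 mm above the bench; axes as the press.
- plunger_top (a point): Centre of the top of the plunger's black mushroom knob, 42 mm in diameter, flat top 34 mm, 124 mm above the bench when released, on the plunger axis (press x = 25 mm, y = 0); moves with it. A black ring, 3 mm high, on the bare steel stem meets the steel bush on the guide head at 14 mm down.
- plunger (a joint): Travel of the spring plunger, m: 0 released (up), 0.021 at its lower stop; pressed straight down. Takes about 4 N to start and 0.25 N per mm more, plus the foot's spring once it bears; about 11 N in all at 14 mm with the block home. Springs back when released.
- foot: Rubber foot, 20 mm in diameter, under the plunger, underside 29 mm above the bench when released, 8 mm above the tongue of a block that is home (its origin is 29 mm below its underside). Own spring: about 1 N to start, 0.5 N per mm, 14 mm give; touches the tongue at 8 mm of plunger travel, clamps it with about 4 N at 14 mm.
- dumbbell: Bystander: steel hex dumbbell, 174 mm long, heads 60 mm across flats, lying with its bar along its x; origin on the bench under its middle.
- jar: Bystander: empty open glass jar, 72 mm in diameter, 112 mm tall; origin at the centre of its base.
- trainer: Bystander: red silicone finger trainer, palm pad 50 x 62 x 14 mm with four finger loops towards its x; origin under the pad's centre.
Mind the look-alikes: they are no part of the job. Leave any turquoise look-alike of the block alone.

How it is judged:
By the outcome, as a careful person would: the job done as asked, in the order asked, and still so for the second after the job is handed in, while the arm keeps its last pose, push and grip.
It also fails if it takes over 54 s, if anything falls off the work surface, if the arm or the gripper's body presses on something with over 40 N, if the wrist force passes 120 N, or if a joint passes its speed limit or range.

## Robot

A 6-joint arm with a two-finger parallel gripper is mounted at the origin on the work surface. World frame = base frame: x ahead of the robot, y to its left, z up, the work surface at z = 0. Lengths are in mm, angles in rad, forces in N, time in s.
With the tool pointing down it reaches from about 325 to 900 mm from the base axis. Payload 3.5 kg.
Tool frame: the origin (TCP) lies midway between the tips of the shut fingers; the grasp point (between the pads) lies 19 mm behind it; z points along the fingers, y is the direction in which the jaws open and shut (so a half turn about z gives the same grasp; the last joint's range is limited). The gripper opens to 85 mm and grips with 20 to 120 N. Pads are 22 mm wide; open, the fingers measure 114 mm over their backs; the gripper's body (76 mm by 85 mm) begins 54 mm behind the grasp point. The pads swing forward as they close: fully open they stand 13 mm farther back than shut.
Start: joints at [-1.392, 0.276, -0.026, 1.268, 0, 1.467], TCP at [173.791, -600.349, 231.313] pointing down, gripper open.
Joint ranges: [-3.12, 3.12], [-0.85, 1.88], [-1.08, 1.24], [-1.95, 2.15], [-1.57, 1.53], [-3.14, 3.14]. Speed limits (rad/s): [2.57, 2.57, 3.14, 3.14, 3.14, 3.14].

## Interface

Orientations are given as a unit quaternion [x, y, z, w].
In Python, from workcell import manip gives the robot as it stands.
- The arm moves only by the tool apply_moves, never from a script. Its argument "targets" is a list that holds one entry, the list of rows, each a list of 5 numbers: the closure, from 0 (fully open) to 1 (shut), then the shift along the tool's x, y, z in cm, then the turn about the tool's z in rad. A call has 1 to 20 rows; each row is the pose to reach, as a shift and turn from the pose measured when the call began, along the tool's axes at that moment; what a row does not reach only later rows make up. A row lasts 1/8 s, in which the tool goes at most 62.5 mm and 10.7 degrees, less where a joint would pass 70% of its speed; a pose out of reach is approached as far as the arm can. A call with a gripper value outside its range is refused whole. The fingers move at their own pace and stop on an object; "grip_force" is the grip in N (left out, the last holds). Time passes only in rows, so rows that repeat a pose let the fingers close. It gives the time, the measured TCP pose, the force and the opening at its end, in the units of the state.
- manip.observe(): the state, without advancing time (a new reading comes with each control period).
- manip.camera(name): name is "scene" or "side" or "wrist"; returns the picture (400x640x3 uint8, blue, green, red); there is no depth.
- manip.camera_model(name): a dict with "intrinsics" (3x3 intrinsics, pixels), "origin" and "orientation" of the camera in the world. Camera axes: x right, y up, looking along -z (the intrinsics and any distortion apply to the point x, -y, -z); pixel columns grow to the right and rows downward; lengths in mm; the calibration is good to about 2 mm. A picture is of the moment at which its call begins: read the wrist's pose just before it. camera_model takes no time and is no camera call; for the wrist camera it gives the pose at the moment of the call.
- manip.job_done(): hands the job in, once; it reports no verdict.
Trained networks look in the newest picture that a camera, given by its name, has taken for a name from the list of things; names that differ only in an ending like _2 or _b are one class to them, and where a whole thing is asked for, a point or a joint stands for the part that bears it (a point fixed in the world has none). Each returns a list of dicts, best first, with "confidence" (0 to 1); they miss things now and then, are a little off and sometimes report something else, mostly with a low value. They report only what shows in the picture. A call takes as long as a camera call. They do not tell look-alikes from the thing itself.
- manip.cut_out(camera, thing): "region" (400x640 bool, what is visible of it) and "extent" ([left, top, right, bottom] in pixels, round what is visible of it).
The state is a dict: "clock": time; "joint_positions": joint angles; "joint_vel": joint speeds; "effort": joint torques, N m; "ee_pos": TCP position; "ee_rot": TCP orientation; "contact_force": force on the tool from outside, world axes, zero at the start; "ft_torque": the same for the moment, N m; "width": finger opening in mm.
Only numpy, scipy, OpenCV 4.12 (cv2) and the standard library are available. Lean on these libraries where they do the work, as an engineer would, in place of code of your own. Each camera call takes 0.05 s, during which the arm holds its last target.

## Working session

There is one attempt and no reset: what is moved stays moved. The work goes in short steps, Python scripts to look and compute and a tool call to move; the robot and the scene stay as the last step left them, time stands still between calls to the robot, and variables do not carry over. Pictures are saved under pics/ and viewed, and the job is handed in when it is done.

Besides the shell and the picture viewer there is one more tool, called in YAML: its name, and indented under it one key for each argument. apply_moves: Moves the arm, as the interface text tells. Its arguments: {"type":"object","properties":{"targets":{"type":"array","items":{"type":"array","items":{"type":"array","items":{"type":"number"}}}},"grip_force":{"type":"number"}},"required":["targets"]}

```bash
ls; mkdir -p pics
python3 - <<'E'
from workcell import manip
import cv2,numpy as np
s=manip.observe();print({k:(np.round(v,3) if k!='x' else v) for k,v in s.items()})
for c in ["scene","side"]:
    im=manip.camera(c);cv2.imwrite(f"pics/{c}0.png",im)
    m=manip.camera_model(c);print(c,m)
    for t in ["block","press","head","plunger_top","tongue"]:
        try:
            for d in manip.cut_out(c,t): print(c,t,d["confidence"],d["extent"])
        except Exception as e: print(t,e)
E
```

```text
pics
{'clock': np.float64(0.0), 'joint_positions': array([-1.392,  0.277, -0.028,  1.268, -0.   ,  1.467]), 'joint_vel': array([-0.001, -0.001,  0.001,  0.   ,  0.   ,  0.001]), 'effort': array([-1.0000e-03, -4.4551e+01,  2.9520e+01,  1.6000e-02, -0.0000e+00,
        0.0000e+00]), 'ee_pos': array([ 173.651, -599.574,  230.147]), 'ee_rot': array([ 0.99 ,  0.14 , -0.   , -0.001]), 'contact_force': array([ 0.072, -0.054, -0.609]), 'ft_torque': array([ 0.036,  0.034, -0.002]), 'width': np.float64(85.313)}
scene {'intrinsics': array([[379.40888456,   0.        , 320.96398225],
       [  0.        , 379.40888456, 198.44895086],
       [  0.        ,   0.        ,   1.        ]]), 'origin': array([1441.27656178,  104.180538  ,  816.10820888]), 'orientation': array([0.27372809, 0.31823967, 0.68923797, 0.59054845])}
scene block 0.95 [362.1, 207.1, 390.8, 247.2]
scene block 0.73 [359.7, 180.7, 405.9, 202.5]
scene block 0.35 [254.4, 184.2, 293.9, 243.5]
scene press 0.89 [256.2, 187.1, 298.5, 246.4]
scene head 0.59 [255.1, 186.0, 293.2, 245.2]
scene plunger_top 0.5 [266.1, 192.1, 278.6, 209.0]
scene tongue 0.96 [362.1, 181.7, 403.6, 203.3]
scene tongue 0.64 [361.5, 204.7, 391.1, 246.5]
side {'intrinsics': array([[481.2028455 ,   0.        , 321.89450624],
       [  0.        , 481.2028455 , 196.18535314],
       [  0.        ,   0.        ,   1.        ]]), 'origin': array([  366.0726194 , -1212.7728627 ,  1214.80614155]), 'orientation': array([ 0.40303628, -0.0376218 , -0.11154844,  0.90758102])}
side block 0.96 [291.6, 175.8, 322.8, 199.3]
side block 0.64 [251.3, 175.4, 273.4, 201.1]
side press 0.89 [285.3, 215.4, 360.7, 272.2]
side plunger_top 0.49 [332.7, 215.5, 344.7, 239.2]
side tongue 0.9 [251.1, 177.1, 274.5, 204.1]
side tongue 0.69 [291.6, 178.1, 322.0, 197.7]
```

Run:
```python
import cv2
a=cv2.imread("pics/scene0.png");cv2.imwrite("pics/scene0z.png",cv2.resize(a[150:280,220:430],None,fx=3.8,fy=3.8,interpolation=cv2.INTER_CUBIC))
a=cv2.imread("pics/side0.png");cv2.imwrite("pics/side0z.png",cv2.resize(a[150:290,220:400],None,fx=4.2,fy=4.2,interpolation=cv2.INTER_CUBIC))
```

```text
(no output)
```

View pics/scene0.png

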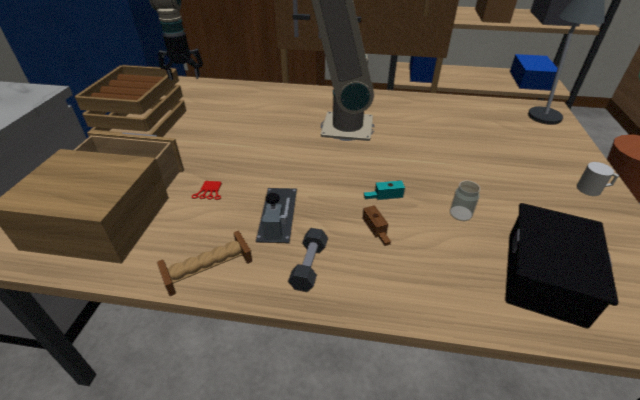

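View pics/side0.png

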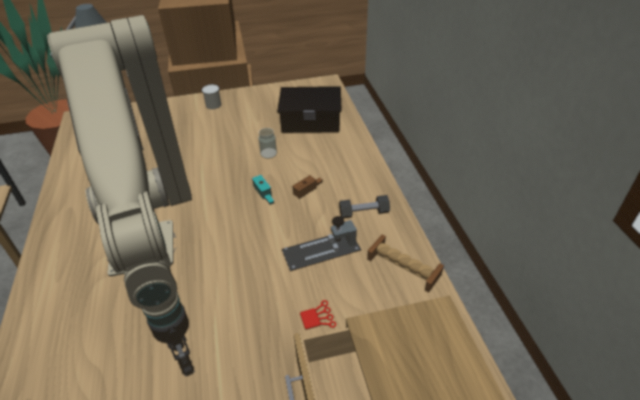

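```bash
sleep 0
```

```text
(no output)
```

View pics/scene0z.png

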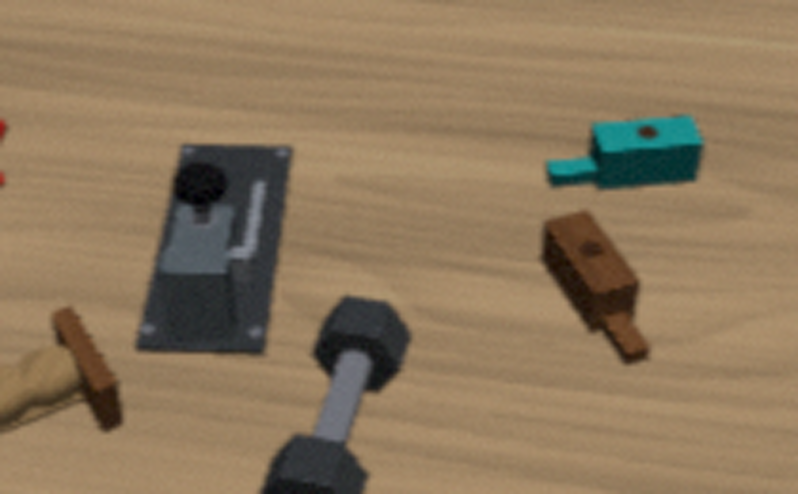

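View pics/side0z.png

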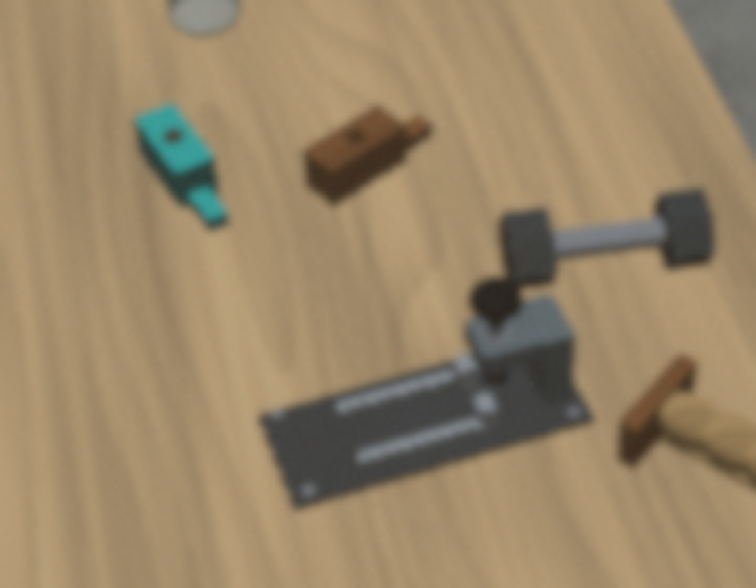

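The brown block (scene px 376,225; side px 307,186) fits "plain wooden". The turquoise one (scene 385,190; side 262,188) is the look-alike, and the roller at the lower left belongs to neither. The press is at scene 277,215 / side 322,245. Next I'll get a rough triangulation.

```bash
cat > h.py <<'E'
import numpy as np,cv2
from scipy.spatial.transform import Rotation as R
from scipy.optimize import least_squares
def ray(m,p):
    K=m["intrinsics"];d=np.array([(p[0]-K[0,2])/K[0,0],-(p[1]-K[1,2])/K[1,1],-1.])
    d=R.from_quat(m["orientation"]).apply(d);return np.array(m["origin"]),d/np.linalg.norm(d)
def atz(m,p,z):
    o,d=ray(m,p);return o+d*(z-o[2])/d[2]
def tri(L):
    A=np.zeros((3,3));b=np.zeros(3)
    for m,p in L:
        o,d=ray(m,p);P=np.eye(3)-np.outer(d,d);A+=P;b+=P@o
    x=np.linalg.solve(A,b)
    return x,[float(np.linalg.norm((np.eye(3)-np.outer(d,d))@(x-o))) for o,d in [ray(*l) for l in L]]
def proj(m,X):
    q=R.from_quat(m["orientation"]).inv().apply(np.atleast_2d(X)-m["origin"])
    K=m["intrinsics"];return np.c_[K[0,2]+K[0,0]*q[:,0]/-q[:,2],K[1,2]+K[1,1]*q[:,1]/q[:,2]]
E
python3 - <<'E'
from h import *
from workcell import manip
s=manip.camera_model("scene");d=manip.camera_model("side")
S=lambda u,v:(220+u/3.8,150+v/3.8);D=lambda u,v:(220+u/4.2,150+v/4.2)
for n,a,b in [("hole",(592,247),(355,133)),("knob",(200,172),(495,285)),("tongue",(637,352),(425,128))]:
    print(n,tri([(s,S(*a)),(d,D(*b))]))
for p in [(182,146),(292,148),(263,353),(137,348)]: print("plateS",atz(s,S(*p),6))
for p in [(260,415),(297,507),(592,420)]: print("plateD",atz(d,D(*p),6))
o=manip.observe();w=manip.camera_model("wrist")
T=R.from_quat(o["ee_rot"]);print(T.inv().apply(w["origin"]-o["ee_pos"]),T.as_matrix(),(T.inv()*R.from_quat(w["orientation"])).as_matrix(),w["intrinsics"])
E
```

```text
hole (array([596.77714713, 139.8053392 ,  46.47489942]), [0.4945536185001907, 0.494553618500311])
knob (array([ 647.37495581, -155.97725353,  127.08582401]), [0.11098828533386447, 0.1109882853337384])
tongue (array([667.88503217, 179.34137586,   6.25088012]), [2.613184241727725, 2.613184241727619])
plateS [ 474.86405992 -226.57347138    6.        ]
plateS [ 462.4526901 -128.7235486    6.       ]
plateS [ 709.77083722 -100.70337282    6.        ]
plateS [ 719.53287086 -197.05225223    6.        ]
plateD [ 460.30848589 -132.6598661     6.        ]
plateD [ 471.55255519 -231.6315073     6.        ]
plateD [ 714.06820281 -203.99618808    6.        ]
[  67.44455068    0.61497228 -141.62686548] [[ 9.60549838e-01  2.78107904e-01  4.32413275e-05]
 [ 2.78107907e-01 -9.60549834e-01 -9.28332870e-05]
 [ 1.57177792e-05  1.01196754e-04 -9.99999995e-01]] [[ 7.71558220e-04  9.63223281e-01  2.68701164e-01]
 [ 9.99999606e-01 -8.60902537e-04  2.14675103e-04]
 [ 4.38105570e-04  2.68700892e-01 -9.63223566e-01]] [[278.53613612   0.         322.18500991]
 [  0.         278.53613612 195.89171223]
 [  0.           0.           1.        ]]
```

Run:
```python
from h import *
from workcell import manip
s=manip.camera_model("scene");d=manip.camera_model("side")
print("drawer",[atz(s,p,80).round() for p in [(178,140),(82,140),(182,165),(20,155)]])
print("tray",[atz(s,p,0).round() for p in [(185,115),(150,135)]])
```

```text
drawer [array([ 340., -594.,   80.]), array([ 394., -940.,   80.]), array([ 486., -512.,   80.]), array([  517., -1090.,    80.])]
tray [array([  16., -731.,    0.]), array([ 201., -801.,    0.])]
```

apply_moves:
  targets:
    - [[0,5,-4,-4,-0.15],[0,10,-8.5,-5,-0.33],[0,15,-13,-5,-0.52],[0,19,-17,-5,-0.7],[0,23,-20,-5,-0.88],[0,27,-23,-5,-1.06],[0,30,-26,-5,-1.25],[0,34,-29,-5,-1.43],[0,37,-32,-4,-1.6],[0,41,-35,-3,-1.8],[0,45,-38,-2,-2.0],[0,48,-41,-1,-2.15],[0,51,-44,0,-2.34],[0,54,-46.8,1,-2.52],[0,54.2,-46.8,2,-2.7],[0,54.2,-46.8,2,-2.88],[0,54.2,-46.8,2,-2.975],[0,54.2,-46.8,2,-2.975],[0,54.2,-46.8,2,-2.975]]

```text
clock: 2.98
ee_pos: [564.3, -0.1, 211.4]
ee_rot: [-0.057, 0.998, -0.0, 0.0]
contact_force: [-0.4, 0.7, 0.3]
width: 85.3
```

```bash
cat > look.py <<'E'
import sys,pickle
from h import *
from workcell import manip
tag=sys.argv[1]
o=manip.observe();m=manip.camera_model("wrist");im=manip.camera("wrist")
cv2.imwrite(f"pics/{tag}.png",im);pickle.dump((o,m,im),open(tag+".pkl","wb"))
print(o["clock"],np.round(o["ee_pos"],1),R.from_quat(o["ee_rot"]).as_matrix().round(4).tolist(),np.round(o["contact_force"],2),o["width"])
for t in sys.argv[2:]:
    for d in manip.cut_out("wrist",t): print(t,round(d["confidence"],2),np.round(d["extent"]))
E
python3 look.py w1 block press
```

```text
2.975 [ 5.643e+02 -1.000e-01  2.114e+02] [[-0.9935, -0.1135, 0.0002], [-0.1135, 0.9935, -0.0], [-0.0002, -0.0001, -1.0]] [-0.42  0.66  0.28] 85.25017175829194
block 0.89 [405. 173. 463. 263.]
block 0.84 [416.  55. 558. 109.]
press 0.72 [125.  72. 238. 291.]
```

View pics/w1.png

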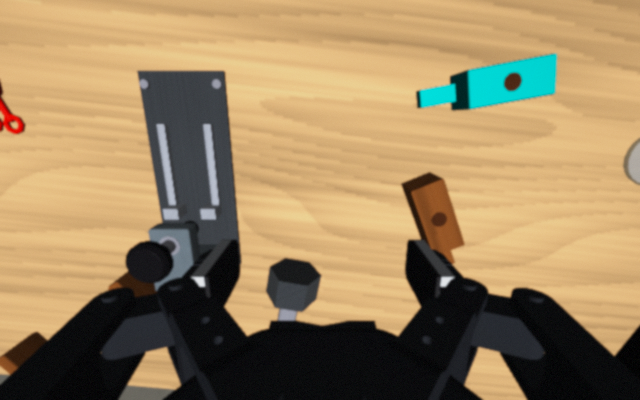

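The wrist view shows the press at px (125–238, 72–291) with its knob at (150,262). The brown block at (405–463, 173–263) has its hole at (439,219), with the tongue partly behind a finger. The turquoise look-alike is at (485,82). I'll shift forward for a clear second view.

apply_moves:
  targets:
    - [[0,-5,0,0,0],[0,-10,0,0,0],[0,-11,0,0,0],[0,-11,0,0,0],[0,-11,0,0,0]]

```text
clock: 3.75
ee_pos: [672.3, 12.3, 211.4]
ee_rot: [-0.057, 0.998, 0.0, -0.001]
contact_force: [-0.5, -0.1, -0.1]
width: 85.2
```

```bash
python3 look.py w2 block press
python3 - <<'E'
import cv2
a=cv2.imread("pics/w2.png");cv2.imwrite("pics/w2b.png",cv2.resize(a[20:220,350:550],None,fx=3,fy=3,interpolation=cv2.INTER_CUBIC))
cv2.imwrite("pics/w2p.png",cv2.resize(a[0:220,80:300],None,fx=2.7,fy=2.7,interpolation=cv2.INTER_CUBIC))
a=cv2.imread("pics/w1.png");cv2.imwrite("pics/w1p.png",cv2.resize(a[60:300,80:300],None,fx=2.5,fy=2.5,interpolation=cv2.INTER_CUBIC))
cv2.imwrite("pics/w1b.png",cv2.resize(a[160:280,380:500],None,fx=5,fy=5,interpolation=cv2.INTER_CUBIC))
E
```

```text
3.75 [672.3  12.3 211.4] [[-0.9935, -0.1139, -0.0011], [-0.1139, 0.9935, -0.0], [0.0011, 0.0001, -1.0]] [-0.47 -0.08 -0.13] 85.17483553636774
block 0.91 [410.  74. 476. 188.]
block 0.63 [426.   2. 494.   5.]
press 0.71 [102.   0. 232. 201.]
```

View pics/w2b.png

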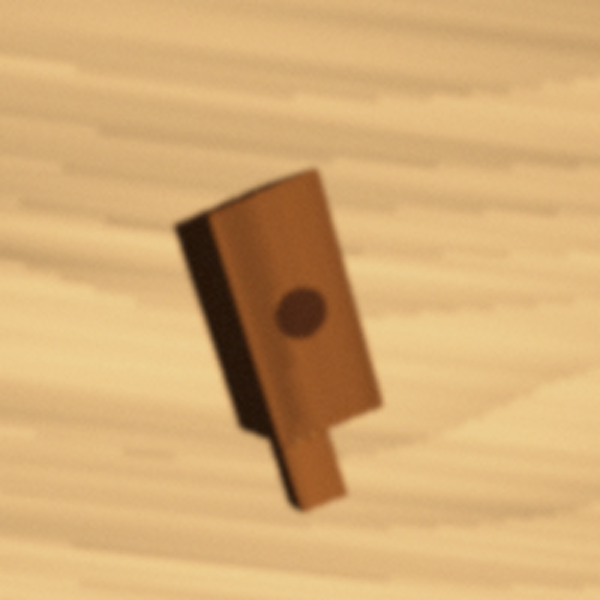

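View pics/w2p.png

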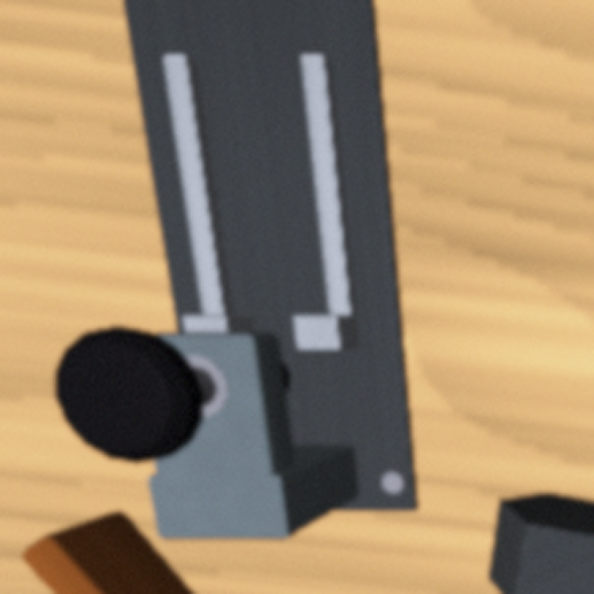

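View pics/w1p.png

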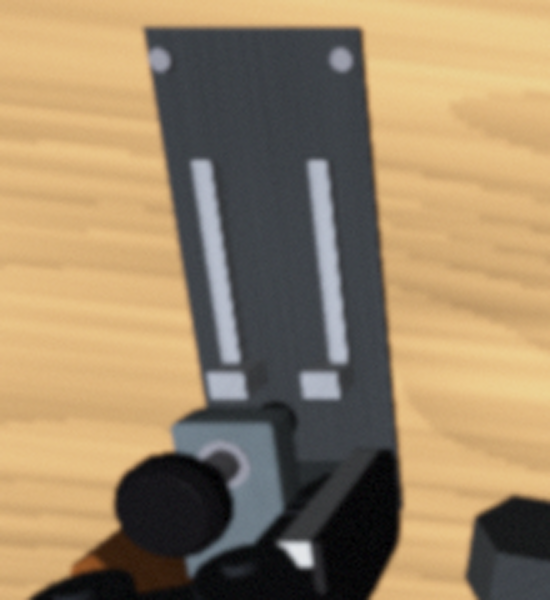

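View pics/w1b.png

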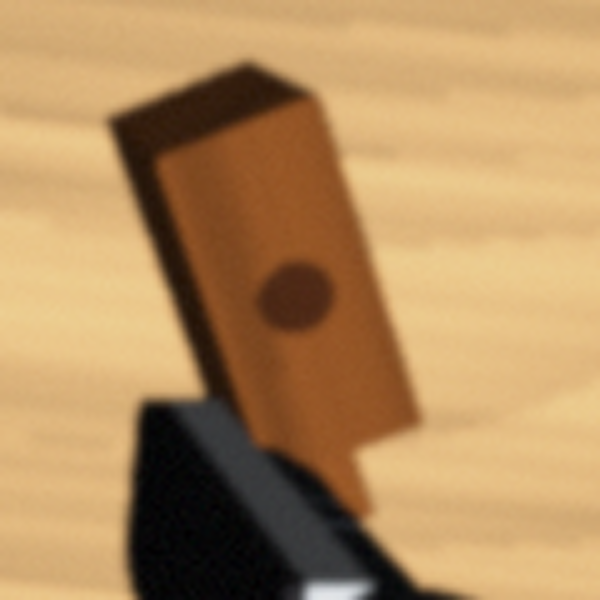

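```bash
cat > fit.py <<'E'
from h import *
import pickle
m1=pickle.load(open("w1.pkl","rb"))[1];m2=pickle.load(open("w2.pkl","rb"))[1]
def fit(obs,x0,name):
    P=np.array([o[1] for o in obs],float)
    def res(x):
        X=R.from_rotvec([0,0,x[3]]).apply(P)+x[:3]
        return np.array([(proj(o[0],X[i])[0]-o[2]) for i,o in enumerate(obs)])
    r=least_squares(lambda x:res(x).ravel(),x0,loss="soft_l1",x_scale=[100,100,100,1])
    print(name,r.x.round(4)); e=res(r.x)
    for o,k in zip(obs,e): print("  ",1 if o[0] is m1 else 2,o[1],k.round(1))
    return r.x
B2=lambda u,v:np.array([350+u/3,20+v/3]);B1=lambda u,v:np.array([380+u/5,160+v/5])
P2=lambda u,v:np.array([80+u/2.7,v/2.7]);P1=lambda u,v:np.array([80+u/2.5,60+v/2.5])
blk=[(m2,p,B2(*q)) for p,q in [((-45,-20,45),(210,213)),((-45,20,45),(315,168)),((45,20,45),(382,405)),((45,-20,45),(272,437)),((-45,-20,0),(177,227)),((45,-20,0),(243,428)),((85,10,15),(346,494)),((85,-10,15),(300,510)),((0,0,45),(301,313))]]
blk+=[(m1,p,B1(*q)) for p,q in [((-45,-20,45),(157,157)),((-45,20,45),(315,98)),((45,20,45),(420,425)),((-45,-20,0),(110,122)),((-45,20,0),(250,63)),((0,0,45),(296,297))]]
prs=[(m2,p,P2(*q)) for p,q in [((-100,-32,15),(163,56)),((-100,-23,15),(186,54)),((-100,23,15),(301,55)),((-100,32,15),(325,54)),((0,23,15),(329,315)),((0,32,15),(351,314)),((0,14,30),(293,317)),((14,14,30),(296,349)),((90,50,6),(416,507)),((82.5,25,80),(288,537)),((82.5,-25,80),(160,537)),((6.5,22,80),(252,334))]]
prs+=[(m1,p,P1(*q)) for p,q in [((-160,-50,6),(145,28)),((-160,50,6),(361,29)),((-100,-32,15),(191,161)),((-100,-23,15),(211,160)),((-100,23,15),(308,160)),((-100,32,15),(328,160)),((0,23,15),(330,363)),((0,32,15),(348,362)),((0,-23,15),(240,363)),((0,-32,15),(221,363)),((0,-14,30),(244,372)),((14,-14,30),(247,398)),((0,14,30),(301,372)),((14,14,30),(304,399)),((6.5,22,80),(275,420)),((6.5,-22,80),(174,423))]]
b=fit(blk,[597,140,0,.5],"block");p=fit(prs,[622,-159,0,.115],"press")
E
python3 fit.py
```

```text
block [ 5.948337e+02  1.428461e+02 -5.124300e+00  5.116000e-01]
   2 (-45, -20, 45) [-0.2  0.8]
   2 (-45, 20, 45) [1.5 0. ]
   2 (45, 20, 45) [0.7 0.8]
   2 (45, -20, 45) [2.9 3.8]
   2 (-45, -20, 0) [-1.8 -0.4]
   2 (45, -20, 0) [-2.1  0.7]
   2 (85, 10, 15) [0.  0.4]
   2 (85, -10, 15) [0. 1.]
   2 (0, 0, 45) [-0.6  0.4]
   1 (-45, -20, 45) [-0.3 -0.3]
   1 (-45, 20, 45) [ 1.4 -1.6]
   1 (45, 20, 45) [ 0.9 -0.6]
   1 (-45, -20, 0) [-1.4 -1.9]
   1 (-45, 20, 0) [-0.2 -1.7]
   1 (0, 0, 45) [-0.5 -1. ]
press [ 6.210340e+02 -1.591228e+02 -2.464800e+00  1.147000e-01]
   2 (-100, -32, 15) [ 0.5 -0.2]
   2 (-100, -23, 15) [0.3 0.5]
   2 (-100, 23, 15) [0.3 0.2]
   2 (-100, 32, 15) [-0.2  0.6]
   2 (0, 23, 15) [0.5 0.1]
   2 (0, 32, 15) [0.  0.4]
   2 (0, 14, 30) [ 0.3 -0.8]
   2 (14, 14, 30) [0.7 0.2]
   2 (90, 50, 6) [-0.   1.4]
   2 (82.5, 25, 80) [0.6 0.6]
   2 (82.5, -25, 80) [-0.6  0.6]
   2 (6.5, 22, 80) [ 0.6 -0.5]
   1 (-160, -50, 6) [-0.6 -0.7]
   1 (-160, 50, 6) [-0.6 -1.1]
   1 (-100, -32, 15) [ 0.3 -0.2]
   1 (-100, -23, 15) [-0.1  0.2]
   1 (-100, 23, 15) [-0.   0.2]
   1 (-100, 32, 15) [-0.4  0.2]
   1 (0, 23, 15) [ 0.1 -0.4]
   1 (0, 32, 15) [-0.1  0. ]
   1 (0, -23, 15) [ 0.2 -0.4]
   1 (0, -32, 15) [ 0.7 -0.4]
   1 (0, -14, 30) [-0.3 -0.3]
   1 (14, -14, 30) [0.1 0. ]
   1 (0, 14, 30) [-0.3 -0.3]
   1 (14, 14, 30) [-0.2 -0.4]
   1 (6.5, 22, 80) [-1.5  0.9]
   1 (6.5, -22, 80) [-2.6 -0.3]
```

```bash
sed -i 's/((45,-20,45),(272,437)),//' fit.py
cat >> fit.py <<'E'
V=[[x,y,z] for x in(-45,45) for y in(-20,20) for z in(0,45)]+[[x,y,z] for x in(45,85) for y in(-10,10) for z in(0,15)]
for zz in (b[2],0):
    for n,m,B,img in(("2",m2,(350,20,3),"w2b"),("1",m1,(380,160,5),"w1b")):
        im=cv2.imread(f"pics/{img}.png");X=R.from_rotvec([0,0,b[3]]).apply(np.array(V,float))+[b[0],b[1],zz]
        q=((proj(m,X)-B[:2])*B[2]).astype(int)
        for k in(0,8):
            for i in range(8):
                for j in range(i):
                    if bin(i^j).count("1")==1: cv2.line(im,tuple(map(int,q[k+i])),tuple(map(int,q[k+j])),(255,255,0),1)
        cv2.imwrite(f"pics/ov{n}_{'fit' if zz else '0'}.png",im)
a=cv2.hconcat([cv2.resize(cv2.imread(f"pics/ov{n}_fit.png"),(400,400)) for n in "21"]);cv2.imwrite("pics/ov.png",a)
E
python3 fit.py | sed -n 1,16p
```

```text
block [ 5.949444e+02  1.428834e+02 -4.804100e+00  5.137000e-01]
   2 (-45, -20, 45) [-0.2  0.9]
   2 (-45, 20, 45) [1.6 0.1]
   2 (45, 20, 45) [0.9 0.9]
   2 (-45, -20, 0) [-1.7 -0.2]
   2 (45, -20, 0) [-1.9  0.8]
   2 (85, 10, 15) [0.3 0.5]
   2 (85, -10, 15) [0.3 1.1]
   2 (0, 0, 45) [-0.4  0.5]
   1 (-45, -20, 45) [-0.3 -0.1]
   1 (-45, 20, 45) [ 1.5 -1.5]
   1 (45, 20, 45) [ 1.1 -0.5]
   1 (-45, -20, 0) [-1.4 -1.7]
   1 (-45, 20, 0) [-0.2 -1.6]
   1 (0, 0, 45) [-0.4 -0.8]
press [ 6.210340e+02 -1.591228e+02 -2.464800e+00  1.147000e-01]
```

View pics/ov.png

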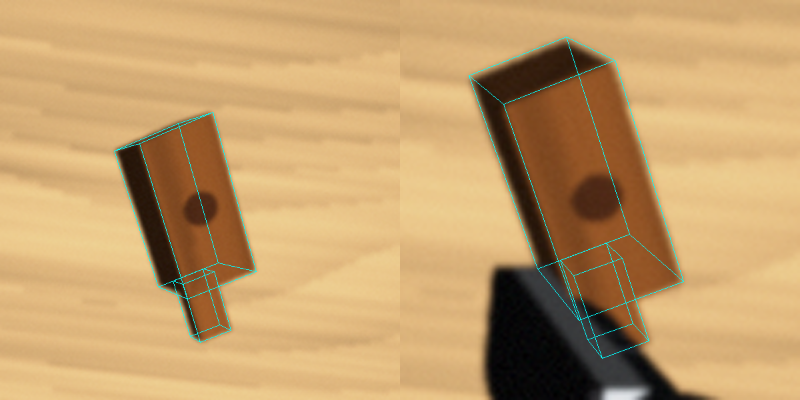

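apply_moves:
  targets:
    - [[0,4,5,4,-0.15],[0,6,10,8,-0.3],[0,8,13.1,11,-0.4],[0,8,13.1,11,-0.4],[0,8,13.1,11,-0.4],[0,8,13.1,11,-0.4]]

```text
clock: 4.65
ee_pos: [580.6, 132.7, 103.7]
ee_rot: [-0.254, 0.967, -0.0, 0.002]
contact_force: [0.9, -0.2, 0.3]
width: 85.2
```

```bash
python3 look.py w3
```

```text
4.65 [580.6 132.7 103.7] [[-0.8714, -0.4905, 0.0043], [-0.4905, 0.8714, 0.0001], [-0.0038, -0.002, -1.0]] [ 0.94 -0.18  0.29] 85.2149220141019
```

View pics/w3.png

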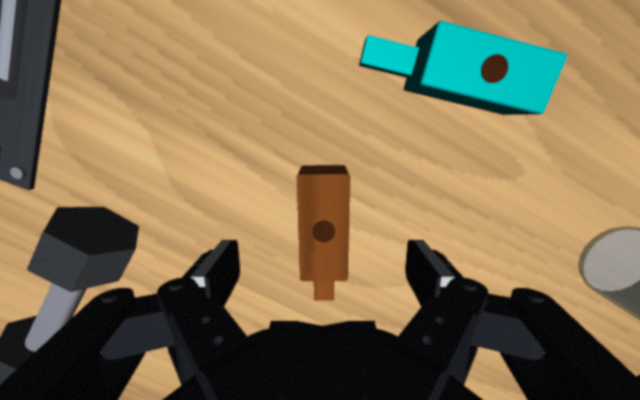

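Brown block centred between the fingers (hole at 324,231; finger midpoint col 322), aligned with the tool. The turquoise block (490,70) and jar (625,260) are clear. Descend.

apply_moves:
  targets:
    - [[0,0.2,0,4,0],[0,0.25,0,7,0],[0,0.25,0,8.9,0],[0,0.25,0,8.9,0],[0,0.25,0,8.9,0],[0,0.25,0,8.9,0]]

```text
clock: 5.45
ee_pos: [580.2, 131.5, 16.1]
ee_rot: [-0.253, 0.967, -0.001, 0.003]
contact_force: [0.5, 0.6, -0.7]
width: 85.6
```

```bash
python3 look.py w4
```

```text
5.45 [580.2 131.5  16.1] [[-0.8715, -0.4903, 0.0069], [-0.4903, 0.8715, 0.0005], [-0.0062, -0.0029, -1.0]] [ 0.46  0.61 -0.68] 85.62712955960518
```

View pics/w4.png

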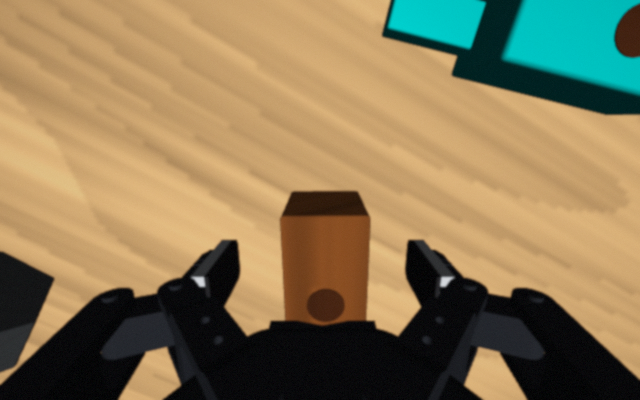

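Fingers straddle the block evenly (hole at 325,304). Closing.

apply_moves:
  targets:
    - [[0.3,0,0,0,0],[0.6,0,0,0,0],[1,0,0,0,0],[1,0,0,0,0],[1,0,0,0,0],[1,0,0,0,0],[1,0,0,0,0],[1,0,0,0,0]]
  grip_force: 45

```text
clock: 6.5
ee_pos: [580.5, 131.7, 16.5]
ee_rot: [-0.253, 0.967, -0.001, 0.004]
contact_force: [-0.8, 0.2, 5.1]
width: 39.3
```

```bash
python3 look.py w5
```

```text
6.5 [580.5 131.7  16.5] [[-0.8715, -0.4904, 0.0076], [-0.4904, 0.8715, 0.0008], [-0.007, -0.003, -1.0]] [-0.75  0.17  5.09] 39.256166902595986
```

View pics/w5.png

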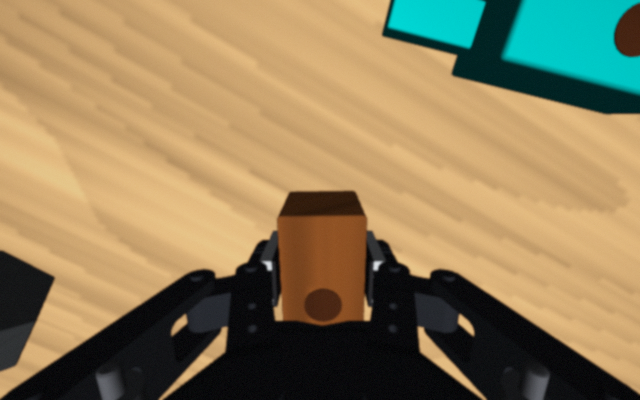

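apply_moves:
  targets:
    - [[1,0,0,-3,0],[1,0,0,-6,0],[1,3,-3,-8,0],[1,7,-7,-8,0.1],[1,11,-11,-8,0.2],[1,15,-15,-8,0.3],[1,19,-19,-8,0.398],[1,22.1,-22.5,-7,0.398],[1,22.1,-22.5,-5,0.398],[1,22.1,-22.5,-5,0.398],[1,22.1,-22.5,-5,0.398],[1,22.1,-22.5,-5,0.398]]

```text
clock: 8.05
ee_pos: [498.5, -172.4, 66.2]
ee_rot: [-0.058, 0.998, -0.0, 0.004]
contact_force: [-1.0, 0.1, -0.7]
width: 39.2
```

```bash
python3 look.py w6
python3 - <<'E'
from h import *
import pickle
o,m,im=pickle.load(open("w5.pkl","rb"))
T=R.from_quat(o["ee_rot"])
for z in (45,42):
    for p in [(279,216),(366,216),(322,304)]: print(z,T.inv().apply(atz(m,p,z)-o["ee_pos"]).round(1))
from workcell import manip
im=manip.camera("side");cv2.imwrite("pics/side1.png",cv2.resize(im[170:290,240:400],None,fx=4.8,fy=4.8,interpolation=cv2.INTER_CUBIC))
E
```

```text
8.05 [ 498.5 -172.4   66.2] [[-0.9933, -0.1155, 0.0084], [-0.1155, 0.9933, 0.0003], [-0.0084, -0.0006, -1.0]] [-0.97  0.13 -0.74] 39.20789634342079
45 [ 27.9 -18.9 -28.6]
45 [ 28.   18.4 -28.7]
45 [-16.2  -0.4 -28.4]
42 [ 26.9 -19.4 -25.6]
42 [ 26.9  18.9 -25.7]
42 [-18.4  -0.4 -25.3]
```

View pics/w6.png

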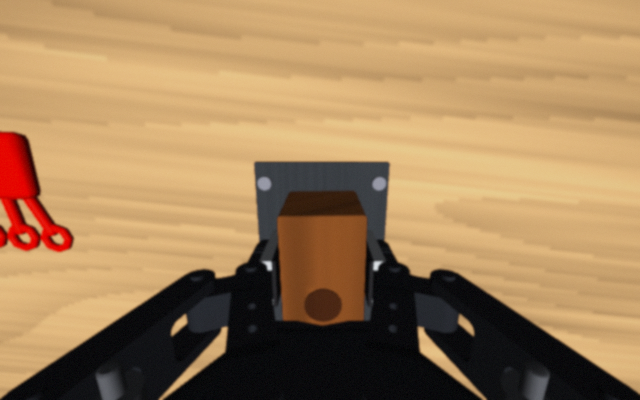

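View pics/side1.png

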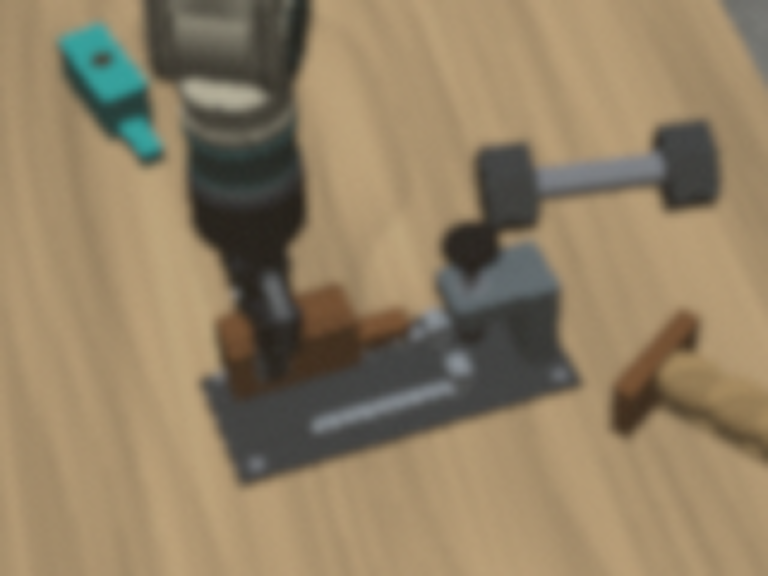

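Plate screws at (264,184) and (379,184) centre at col 322, the same as the block (322), so the block is lined up with the channel. The side view agrees. Lowering.

apply_moves:
  targets:
    - [[1,0,0,2,0],[1,0,0,3.2,0],[1,0,0,3.8,0],[1,0,0,4.1,0],[1,0,0,4.2,0],[1,0,0,4.2,0],[1,0,0,4.2,0]]

```text
clock: 9.02
ee_pos: [499.2, -172.7, 24.6]
ee_rot: [-0.058, 0.998, -0.0, 0.005]
contact_force: [0.2, 0.1, -0.8]
width: 39.4
```

```bash
python3 look.py w7
python3 - <<'E'
from h import *
from workcell import manip
im=manip.camera("side");cv2.imwrite("pics/side2.png",cv2.resize(im[190:290,260:400],None,fx=5.5,fy=5.5,interpolation=cv2.INTER_CUBIC))
E
```

```text
9.025 [ 499.2 -172.7   24.6] [[-0.9933, -0.1154, 0.0092], [-0.1154, 0.9933, -0.0001], [-0.0091, -0.0012, -1.0]] [ 0.18  0.12 -0.8 ] 39.35939843625376
```

View pics/side2.png

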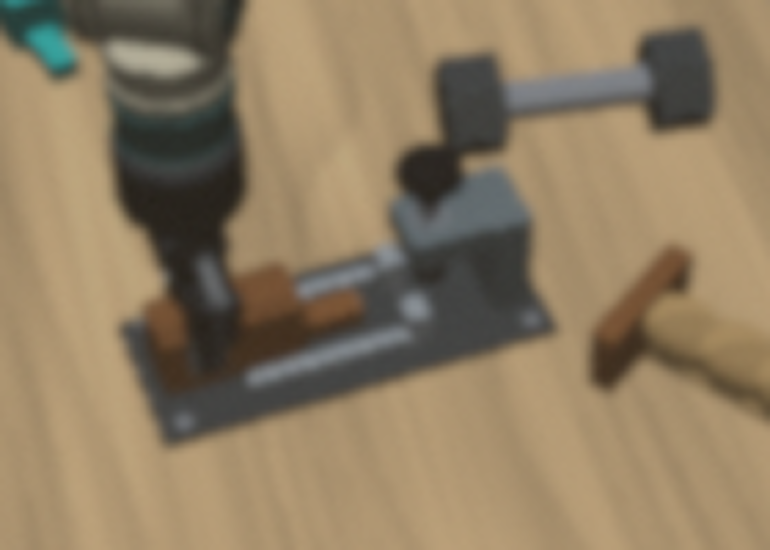

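View pics/w7.png

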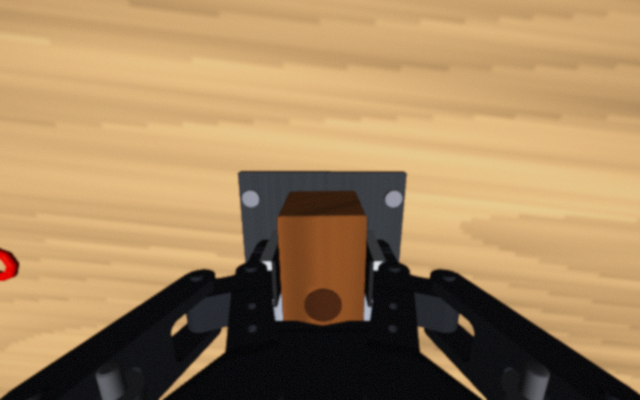

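Screws at (251,199) and (394,199) give centre 322; the block is between the rails. Settle it onto the floor.

apply_moves:
  targets:
    - [[1,0,0,0.1,0],[1,0,0,0.2,0],[1,0,0,0.25,0],[1,0,0,0.25,0]]

```text
clock: 9.62
ee_pos: [499.3, -172.7, 22.5]
ee_rot: [-0.058, 0.998, -0.0, 0.005]
contact_force: [-1.3, 1.2, 4.0]
width: 39.5
```

apply_moves:
  targets:
    - [[1,-1,0,0.01,0],[1,-2,0,0.02,0],[1,-3,0,0.03,0],[1,-4,0,0.04,0],[1,-5,0,0.05,0],[1,-5.5,0,0.05,0],[1,-5.5,0,0.05,0],[1,-5.5,0,0.05,0]]

```text
clock: 10.62
ee_pos: [554.9, -166.3, 22.6]
ee_rot: [-0.058, 0.998, -0.0, 0.006]
contact_force: [-0.1, -0.3, 0.2]
width: 39.4
```

apply_moves:
  targets:
    - [[1,-0.1,0,0,0],[1,-0.2,0,0,0],[1,-0.3,0,0,0],[1,-0.35,0,0,0],[1,-0.35,0,0,0]]

```text
clock: 11.25
ee_pos: [558.4, -165.7, 22.6]
ee_rot: [-0.058, 0.998, -0.0, 0.006]
contact_force: [-1.8, -0.8, 1.9]
width: 39.4
```

apply_moves:
  targets:
    - [[1,-0.1,0,0,0],[1,-0.15,0,0,0],[1,-0.2,0,0,0],[1,-0.2,0,0,0]]

```text
clock: 11.75
ee_pos: [558.6, -165.7, 22.5]
ee_rot: [-0.058, 0.998, -0.0, 0.004]
contact_force: [-6.7, -1.8, 6.5]
width: 39.1
```

Contact at 7 N push with the block's origin at about press x = -45 (home). Release it.

apply_moves:
  targets:
    - [[0.7,0,0,0,0],[0.4,0,0,0,0],[0,0,0,0,0],[0,0,0,0,0],[0,0,0,0,0],[0,0,0,0,0],[0,0,0,0,0]]

```text
clock: 12.62
ee_pos: [558.7, -165.7, 22.5]
ee_rot: [-0.058, 0.998, -0.0, 0.004]
contact_force: [-0.1, 0.2, -0.4]
width: 85.7
```

```bash
python3 look.py w8
python3 - <<'E'
from h import *
from workcell import manip
im=manip.camera("side");cv2.imwrite("pics/side3.png",cv2.resize(im[190:290,260:400],None,fx=5.5,fy=5.5,interpolation=cv2.INTER_CUBIC))
E
```

```text
12.625 [ 558.7 -165.7   22.5] [[-0.9933, -0.1153, 0.008], [-0.1153, 0.9933, -0.0002], [-0.008, -0.0011, -1.0]] [-0.05  0.18 -0.42] 85.6912691960444
```

View pics/side3.png

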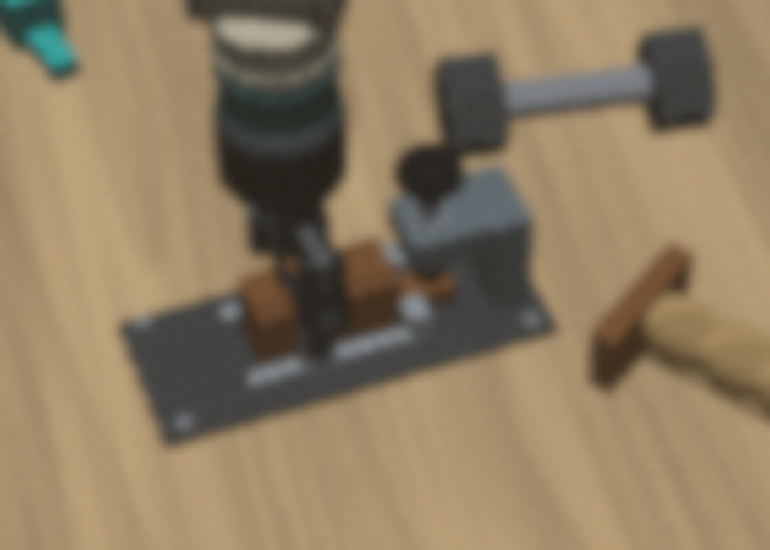

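View pics/w8.png

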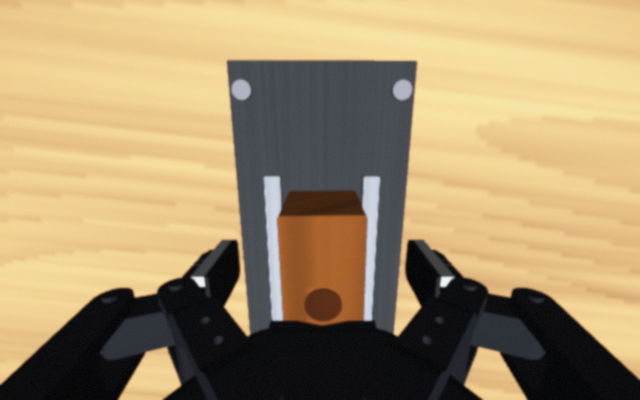

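The block is square in the channel (hole 323,304; rear edge 215 between the rails) with the tongue under the foot. Lift, close, and move over the knob.

apply_moves:
  targets:
    - [[0,0,0,-3,0],[0,0,0,-7,0],[0,0,0,-12,0],[0,0,0,-14.5,0],[0.5,0,0,-14.5,0],[1,-2,0,-14.5,0],[1,-5,0,-14.5,0],[1,-8,0,-14.5,0],[1,-8.75,0,-14.5,0],[1,-8.75,0,-14.5,0],[1,-8.75,0,-14.5,0],[1,-8.75,0,-14.5,0]]

```text
clock: 14.22
ee_pos: [643.5, -155.6, 168.1]
ee_rot: [-0.057, 0.998, -0.0, 0.004]
contact_force: [-0.2, 0.6, -0.8]
width: -0.0
```

```bash
python3 look.py w9
python3 - <<'E'
from h import *
from workcell import manip
for c,(x0,y0,x1,y1) in {"side":(270,180,390,280),"scene":(220,130,340,260)}.items():
    im=manip.camera(c);cv2.imwrite(f"pics/{c}4.png",cv2.resize(im[y0:y1,x0:x1],None,fx=4.5,fy=4.5,interpolation=cv2.INTER_CUBIC))
a=[cv2.resize(cv2.imread(f"pics/{c}4.png"),(400,400)) for c in("side","scene")];cv2.imwrite("pics/v4.png",cv2.hconcat(a))
E
```

```text
14.225 [ 643.5 -155.6  168.1] [[-0.9934, -0.1148, 0.0073], [-0.1148, 0.9934, -0.0001], [-0.0072, -0.0009, -1.0]] [-0.2   0.57 -0.82] -0.046965866799087014
```

View pics/v4.png

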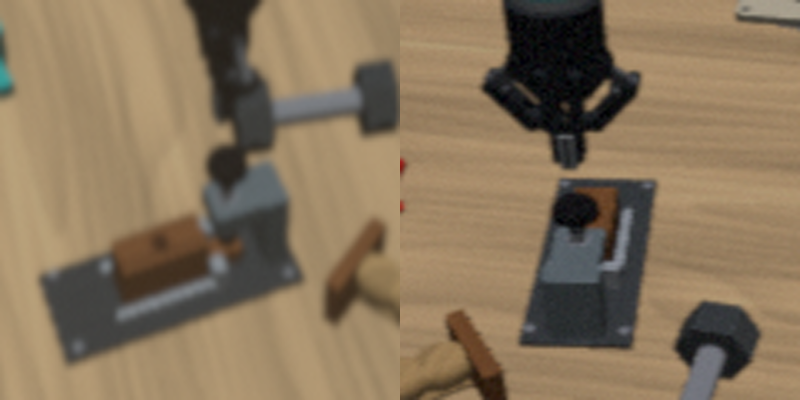

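View pics/w9.png

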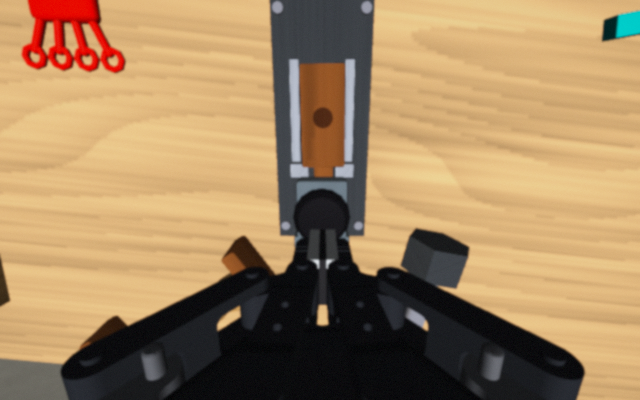

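Run:
```python
from h import *
import pickle
o,m,im=pickle.load(open("w9.pkl","rb"))
cv2.imwrite("pics/w9z.png",cv2.resize(im[40:260,250:400],None,fx=3,fy=3,interpolation=cv2.INTER_CUBIC)[:600])
g=im.max(2);r=g[185:245,285:360]
for z in(124,121): print(atz(m,(321.5,214),z))
p=np.array([621,-159.1,-2.5]);Q=R.from_rotvec([0,0,.1147])
for X in [(25,0,124),(-90,-20,51),(-90,20,51),(0,-20,51),(0,20,51),(-45,0,51),(0,14,30),(0,-14,30),(-100,23,15),(-100,-23,15)]:
    q=proj(m,Q.apply(X)+p)[0];print(X,q.round(1),((q-[250,40])*3).round())
```

```text
[ 640.61009494 -157.02550196  124.        ]
[ 641.67212455 -156.91199911  121.        ]
(25, 0, 124) [321.8 219.8] [215. 539.]
(-90, -20, 51) [298.7  63.6] [146.  71.]
(-90, 20, 51) [345.4  63.7] [286.  71.]
(0, -20, 51) [300.8 167.5] [152. 382.]
(0, 20, 51) [343.1 167.5] [279. 383.]
(-45, 0, 51) [322.  118.1] [216. 234.]
(0, 14, 30) [335.7 163.9] [257. 372.]
(0, -14, 30) [308.2 163.9] [175. 372.]
(-100, 23, 15) [345.8  59.2] [287.  58.]
(-100, -23, 15) [298.4  59.2] [145.  57.]
```

View pics/w9z.png

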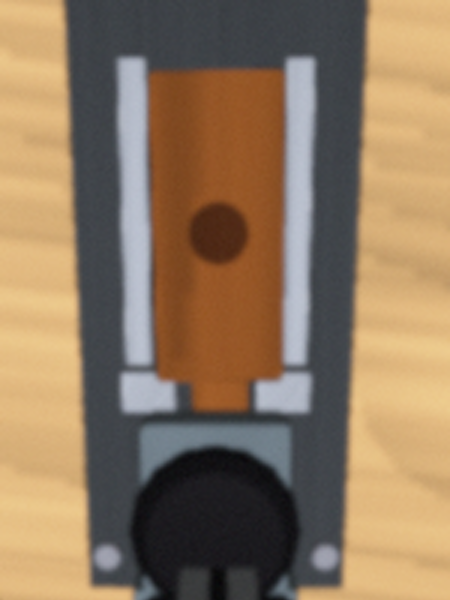

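Block matches predicted home (hole seen at row 232 of the crop vs 234 predicted; shoulders 380 vs 382), shoulders at the posts and tongue in the slot. Fingers are over the knob (crop 216,530). Descend to near the top.

apply_moves:
  targets:
    - [[1,-0.15,0,2,0],[1,-0.15,0,3.5,0],[1,-0.15,0,4.1,0],[1,-0.15,0,4.1,0],[1,-0.15,0,4.1,0]]

```text
clock: 15.0
ee_pos: [646.2, -155.6, 127.8]
ee_rot: [-0.058, 0.998, -0.001, 0.004]
contact_force: [0.2, 1.3, 0.2]
width: -0.3
```

apply_moves:
  targets:
    - [[1,0,0,0.1,0],[1,0,0,0.2,0],[1,0,0,0.3,0],[1,0,0,0.3,0]]

```text
clock: 15.5
ee_pos: [646.1, -155.6, 124.7]
ee_rot: [-0.058, 0.998, -0.001, 0.004]
contact_force: [-0.3, -0.2, -0.3]
width: -0.1
```

apply_moves:
  targets:
    - [[1,0,0,0.1,0],[1,0,0,0.2,0],[1,0,0,0.2,0]]

```text
clock: 15.88
ee_pos: [646.3, -155.6, 123.2]
ee_rot: [-0.058, 0.998, -0.001, 0.004]
contact_force: [-1.5, 0.8, 2.9]
width: 0.1
```

apply_moves:
  targets:
    - [[1,0,0,0.2,0],[1,0,0,0.4,0],[1,0,0,0.6,0],[1,0,0,0.8,0],[1,0,0,1.0,0],[1,0,0,1.1,0],[1,0,0,1.1,0],[1,0,0,1.1,0]]

```text
clock: 16.88
ee_pos: [646.4, -155.7, 113.2]
ee_rot: [-0.058, 0.998, -0.001, 0.005]
contact_force: [-3.3, 1.3, 8.9]
width: -0.0
```

```bash
cat > v.py <<'E'
import sys
from h import *
from workcell import manip
a=[]
for c,(x0,y0,x1,y1) in {"side":(315,195,375,255),"scene":(245,170,305,230)}.items():
    im=manip.camera(c);a.append(cv2.resize(im[y0:y1,x0:x1],(400,400),interpolation=cv2.INTER_CUBIC))
cv2.imwrite(sys.argv[1],cv2.hconcat(a))
E
python3 v.py pics/v5.png; python3 look.py w10
```

```text
16.975 [ 646.4 -155.7  113.2] [[-0.9933, -0.115, 0.0092], [-0.115, 0.9934, -0.0009], [-0.0091, -0.002, -1.0]] [-3.36  1.06  9.13] -0.25622250906614014
```

View pics/v5.png

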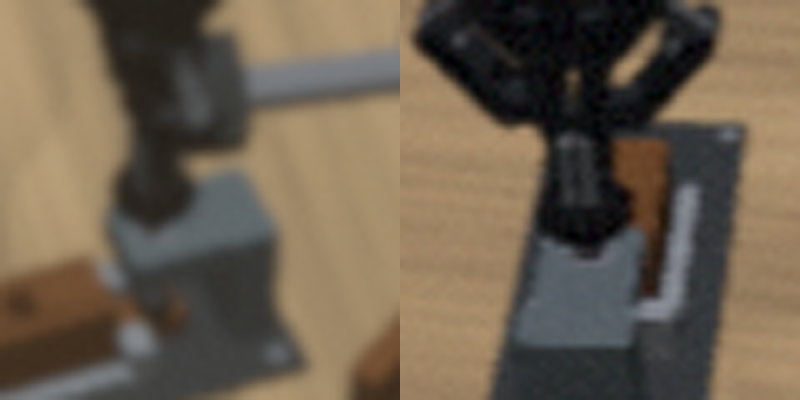

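View pics/w10.png

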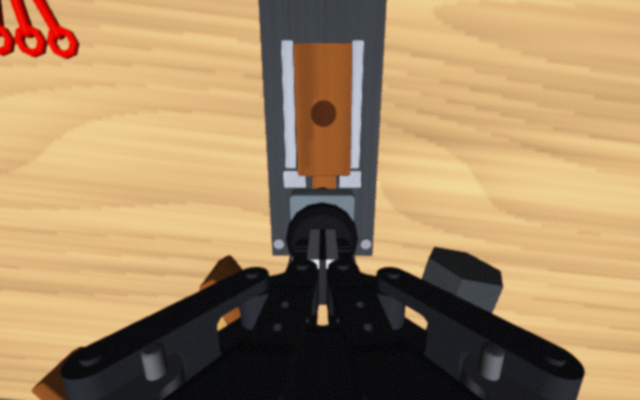

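Force 9 N at z = 113.2 agrees with about 10.7 mm travel (model: 1 + 0.75 t). The foot is on the tongue and the block is unmoved. Going on to 14 mm.

apply_moves:
  targets:
    - [[1,0,0,0.1,0],[1,0,0,0.2,0],[1,0,0,0.3,0],[1,0,0,0.35,0],[1,0,0,0.35,0],[1,0,0,0.35,0]]

```text
clock: 17.77
ee_pos: [646.4, -155.7, 111.0]
ee_rot: [-0.058, 0.998, -0.001, 0.005]
contact_force: [-4.2, 1.1, 9.9]
width: 0.2
```

```bash
python3 v.py pics/v6.png; python3 look.py w11
```

```text
17.875 [ 646.4 -155.7  111. ] [[-0.9933, -0.115, 0.0095], [-0.1151, 0.9934, -0.0011], [-0.0093, -0.0022, -1.0]] [-3.69  1.   10.92] 0.005655618092455102
```

View pics/v6.png

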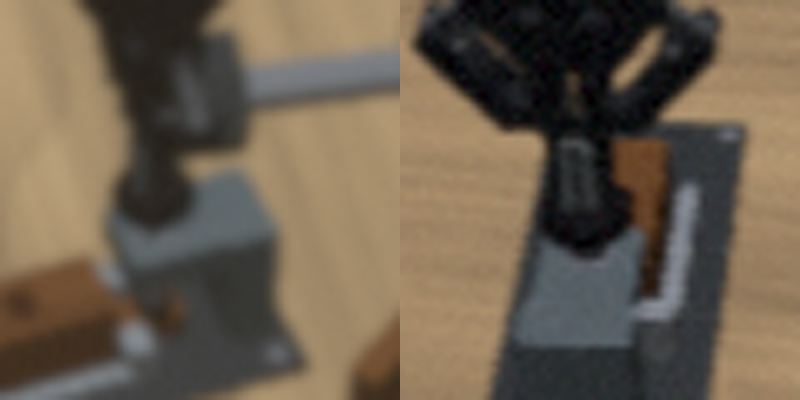

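apply_moves:
  targets:
    - [[1,0,0,0.1,0],[1,0,0,0.2,0],[1,0,0,0.25,0],[1,0,0,0.25,0],[1,0,0,0.25,0],[1,0,0,0.25,0]]

```text
clock: 18.68
ee_pos: [646.4, -155.7, 110.1]
ee_rot: [-0.058, 0.998, -0.001, 0.005]
contact_force: [-5.7, 1.8, 11.1]
width: -0.0
```

apply_moves:
  targets:
    - [[1,0,0,0.2,0],[1,0,0,0.21,0],[1,0,0,0.21,0],[1,0,0,0.21,0],[1,0,0,0.21,0],[1,0,0,0.21,0]]

```text
clock: 19.42
ee_pos: [646.4, -155.7, 109.6]
ee_rot: [-0.058, 0.998, -0.001, 0.005]
contact_force: [-5.0, 0.9, 11.2]
width: -0.5
```

```bash
python3 v.py pics/v7.png; python3 look.py w12 block
python3 - <<'E'
import cv2
a=cv2.imread("pics/w12.png");cv2.imwrite("pics/w12z.png",cv2.resize(a[30:270,240:410],None,fx=2.5,fy=2.5,interpolation=cv2.INTER_CUBIC))
E
```

```text
19.525 [ 646.4 -155.6  109.6] [[-0.9933, -0.1151, 0.0102], [-0.1152, 0.9933, -0.0016], [-0.01, -0.0028, -0.9999]] [-4.81  1.   11.99] 0.24056270567476673
block 0.55 [293.  39. 354. 190.]
```

View pics/v7.png

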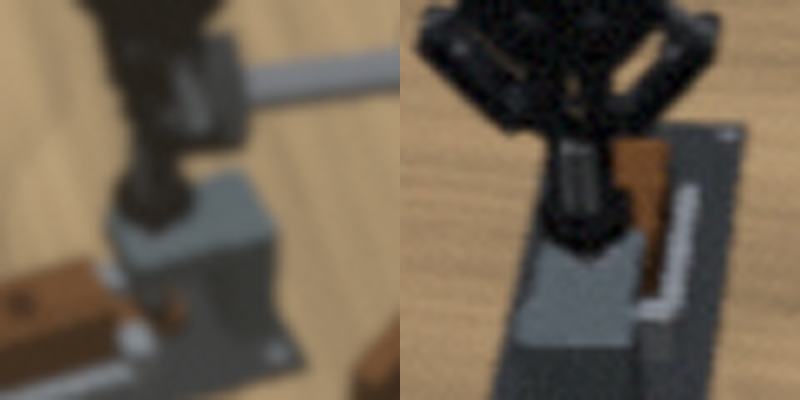

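View pics/w12z.png

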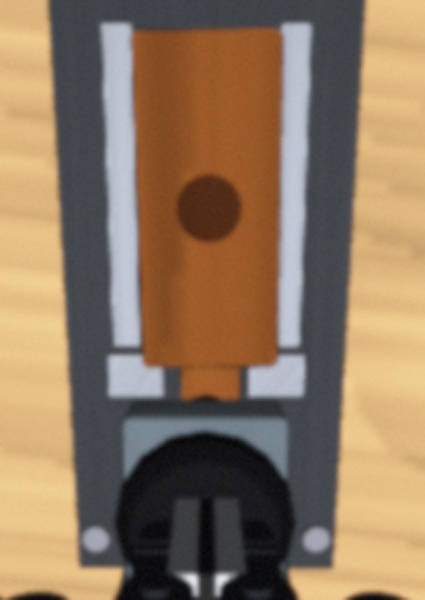

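Hold at this depth for 2.5 s; the 0.17 cm makes up for the servo sag under load.

apply_moves:
  targets:
    - [[1,0,0,0.17,0],[1,0,0,0.17,0],[1,0,0,0.17,0],[1,0,0,0.17,0],[1,0,0,0.17,0],[1,0,0,0.17,0],[1,0,0,0.17,0],[1,0,0,0.17,0],[1,0,0,0.17,0],[1,0,0,0.17,0],[1,0,0,0.17,0],[1,0,0,0.17,0],[1,0,0,0.17,0],[1,0,0,0.17,0],[1,0,0,0.17,0],[1,0,0,0.17,0],[1,0,0,0.17,0],[1,0,0,0.17,0],[1,0,0,0.17,0],[1,0,0,0.17,0]]

```text
clock: 22.12
ee_pos: [646.4, -155.7, 109.5]
ee_rot: [-0.058, 0.998, -0.001, 0.005]
contact_force: [-4.7, 1.0, 10.9]
width: -0.1
```

```bash
python3 look.py w13
python3 - <<'E'
from h import *
import pickle
o,m,im=pickle.load(open("w13.pkl","rb"))
p=np.array([621,-159.1,-2.5]);Q=R.from_rotvec([0,0,.1147])
z=cv2.resize(im[30:270,240:410],None,fx=2.5,fy=2.5,interpolation=cv2.INTER_CUBIC)
for L,c in (([(-90,-20,51),(-90,20,51),(0,20,51),(0,-20,51)],(255,255,0)),([(0,14,30),(14,14,30),(14,32,30),(0,32,30)],(0,0,255)),([(-100,23,15),(-100,32,15),(0,32,15),(0,23,15)],(0,255,0))):
    q=((proj(m,Q.apply(np.array(L,float))+p)-[240,30])*2.5).astype(np.int32);cv2.polylines(z,[q],True,c,1)
cv2.imwrite("pics/w13z.png",z)
E
```

```text
22.125 [ 646.4 -155.7  109.5] [[-0.9933, -0.1152, 0.0106], [-0.1152, 0.9933, -0.0018], [-0.0103, -0.003, -0.9999]] [-4.73  1.03 10.88] -0.14578163999897292
```

View pics/w13z.png

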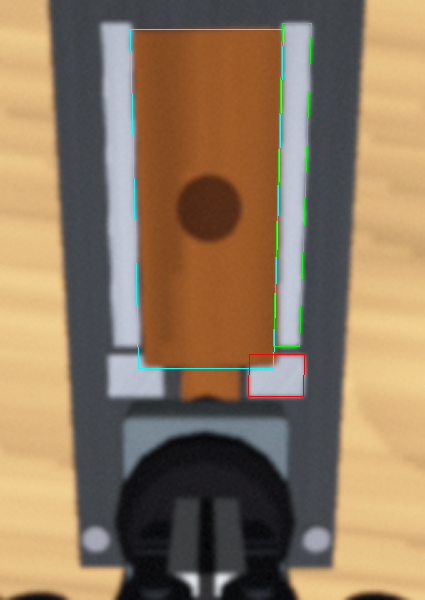

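The predicted-home outline lies on the block within about 1 px, and the rails and posts match too. Hold is done (over 2.5 s at z = 109.5–109.6, about 11–12 N). Handing in.

```bash
python3 -c "
from workcell import manip
print(manip.job_done()); s=manip.observe(); print(s['clock'],s['ee_pos'],s['contact_force'])"
```

```text
the job is handed in; nothing more can be done
None
the job is handed in; nothing more can be done
```

The block is home in the press and released, and the arm is still holding the plunger knob down. I handed the job in at about 22 s of the 54 s allowed.

**What I did:**
- **Block:** I gripped the brown block and left the turquoise look-alike alone. I set it down in the channel about 60 mm short of home and slid it forward until it met the stop with about 7 N, then let go.
- **Plunger:** I closed the fingers and pressed the knob down, holding it for more than 2.5 s before handing in.

**Last checks:**
- **Block position:** the outline predicted for the home pose lies on the block to about 1 px in the wrist picture, roughly 1 mm.
- **Plunger depth:** the tool tip stands at z = 109.5 mm, which is about 14.4 mm of travel if the released knob top is at 124 mm.
- **Force:** 11 to 12 N upward, close to the 11 N expected at 14 mm.

**Weaker points:**
- **Ring not seen:** the cameras could not resolve the black ring meeting the bush, so the travel rests on height and force. It could be off by about 0.5 mm.
- **Sideways push:** about 5 N sideways showed at the tool while pressing.
- **Measured heights:** my camera heights read 2.5 to 5 mm low compared with the text, so I used the text heights and the contact forces instead.
- **Bystanders:** I kept the arm clear of the dumbbell, jar and trainer and felt no contact, but did not measure their positions again at the end.

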